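# Uncap the scent tester and hold its pump at half stroke

## Task

Show how the scent tester works: lift the loose wooden cap off the round-bodied tester and set it, open end down and without dropping it, into the large round recess of the cap holder. Then press the tester's spray head down about halfway, to the raised band on its guide tube and never all the way down, and finish while still holding it there. Leave the square-bodied tester alone and the rest of the display standing where it is.

Things in the scene. Friction and masses are not known exactly. Their poses are not given: they have to be found in the camera images.
- round_tester: The round-bodied scent tester: white ceramic bottle, 70 mm across, on a round wooden foot 78 mm across, fixed to the table. Origin: centre of its underside, z up. The cap stands on its shoulder, 62 mm up. Under the cap, on the bottle's axis: a collar 29 mm across up to 72 mm, a steel guide tube 13 mm across with a thin dark raised band whose top is at 82 mm, and the spray head.
- pump (a joint): Travel of the spray head, straight down, in m: 0 up, 0.020 fully down; at 0.010, halfway, the head's lower rim is at the top of the raised band. A spring pushes it back up: about 2 N to start, 6 N at halfway, 10 N fully down.
- pump_top (a point): Centre of the flat top of the aluminium spray head (25 mm across, 22 mm high, a small nozzle stub on its side). It is 114 mm above the table when not pressed, and goes down with the head. Hidden under the cap at the start.
- cap: The loose wooden cap of the round tester: round, 42 mm outside, 61 mm high, closed on top, open below (bore 35 mm wide, 56 mm deep). Origin: centre of its lower, open rim; z up to its closed top. It stands loose on the shoulder over the pump, 3 mm of play round the collar, and must rise 52 mm to clear the spray head. About 45 g.
- cap_holder: The cap holder: pale wooden block 80 x 130 mm, 28 mm high, fixed to the table. Origin: centre of its underside; y along its length. The large recess is 25 mm from the centre towards +y; a recess of only 24 mm, too small for the cap, is 38 mm towards -y.
- recess (a point): Centre of the floor of the large round recess in the cap holder: 50 mm wide, 14 mm deep, its floor 14 mm above the table. The cap stands in it with 4 mm of play all round.
- keyring_carousel: Equipment to steer clear of: upright wooden key-ring stand, fixed, round foot 124 mm across, 284 mm high, its rings reaching about 60 mm from its axis. Origin: centre of its underside. It stands behind the straight way from the testers to the cap holder; cross on the robot's side of it. Gift-box stacks up to 0.2 m high stand along the back left, beyond x = 0.58.
- square_tester: The square-bodied tester, to be left alone: white ceramic bottle 66 mm square on a wooden foot 76 mm square, with a square wooden cap 42 mm wide, 123 mm high in all; fixed. Origin: centre of its underside.
- bird: Bystander: small cream glazed bird ornament, 36x64x45 mm. Origin: centre of its underside.
- pinch_pot: Bystander: small cream speckled pot, 55x53x37 mm high. Origin: centre of its underside.
- candle: Bystander: striped round candle jar, 61 mm across, 60 mm high. Origin: centre of its underside.
- egg_cup: Bystander: small egg cup, 50 mm across, 31 mm high. Origin: centre of its underside.
- white_mug_0: Bystander: white mug, 78x114x100 mm high. Origin: centre of its underside.
- white_mug_2: Bystander: white mug, 85x111x86 mm high. Origin: centre of its underside.
- pear_vase: Bystander: dark pear-shaped vase, 72 mm across, 124 mm high. Origin: centre of its underside.

How it is judged:
By the outcome, as a careful person would: the job done as asked, in the order asked, and still so for the second after the job is handed in, while the arm keeps its last pose, push and grip.
It also fails if it takes over 58 s, if anything falls off the work surface, if the arm or the gripper's body presses on something with over 40 N, if the wrist force passes 120 N, or if a joint passes its speed limit or range.

## Robot

A 7-joint arm with a two-finger parallel gripper is mounted at the origin on a cart in front of the work surface, level with it; the furniture and walls round the work are solid. World frame = base frame: x ahead of the robot, y to its left, z up, the work surface at z = 0. Lengths are in m, angles in rad, forces in N, time in s.
With the tool pointing down it reaches from about 0.35 to 0.9 m from the base axis. Payload 8.1 kg.
Tool frame: the origin (TCP) lies midway between the tips of the shut fingers; the grasp point (between the pads) lies grip_point_offset behind it (grip_point_offset is the distance from the TCP to the grasp point, in m); z points along the fingers, y is the line along which they close (so a half turn about z gives the same grasp; the last joint's range is limited). The gripper opens to 92 mm and grips with 3 to 60 N. Pads are 19 mm wide; open, the fingers measure 130 mm over their backs; the gripper's body (75 mm by 190 mm) begins 47 mm behind the grasp point.
Start: joints at [-1.44, 0.434, 0.025, 1.573, -0.012, 1.134, -0.075], TCP at [0.145, 0.608, 0.202] pointing down, gripper open.
Joint ranges: [-2.62, 2.62], [-0.44, 2.09], [-1.27, 1.32], [0.08, 2.57], [-1.32, 4.46], [0.12, 2], [-2.74, 2.74]. Speed limits (rad/s): [2.22, 2.22, 3.01, 3.01, 3.14, 3.14, 3.14].

## Interface

Orientations are given as a unit quaternion [x, y, z, w].
In Python, from bench import sense, snapshot, close_job, grip_point_offset gives the robot as it stands.
- The arm moves only by the tool jog_arm, never from a script. Its argument "commands" is a list of rows, each a list of 2 entries, a list of its own where there are three numbers: the shift along the tool's x, y, z in mm, then the turn, a rotation vector about the tool's x, y, z in degrees. A call has 1 to 8 rows; each row is the pose to reach, as a shift and turn from the pose commanded when the call began, along the tool's axes at that moment; what a row does not reach only later rows make up. A row lasts 1/8 s, in which the tool goes at most 62.5 mm and 10.7 degrees, less where a joint would pass 70% of its speed; a pose out of reach is approached as far as the arm can. A call with a gripper value outside its range is refused whole. "fingers" is the finger opening in mm, from 0 to 91.8, set as the call begins (left out, the last holds). The fingers move at their own pace and stop on an object; "squeeze" is the grip in N (left out, the last holds). Time passes only in rows, so rows that repeat a pose let the fingers close. It gives the time, the measured TCP pose, the force, the opening and the grip force at its end, in the units of the state.
- sense(): the state, without advancing time (a new reading comes with each control period).
- snapshot(name): name is "scene" or "top"; returns a dict with "image" (420x560x3 uint8, red, green, blue), "fov_y" (degrees; the focal length in pixels is half the picture's height over the tangent of half this angle, whatever the lens; pixels are square), "cx", "cy" (the principal point, pixels), "k1" (the pictures are not rectified: a ray, as slopes to the right and down, at radius r is drawn at 1 + k1 r^2 times it, then the intrinsics apply), "R" (3x3) and "t" (3): a world point X has camera coordinates R X + t. Camera axes: x right, y down, z forward; pixel columns grow to the right and rows downward; lengths in m; the calibration is good to about 2 mm. A picture is of the moment at which its call begins. There is no depth.
- close_job(): hands the job in; it is judged then, once.
The state is a dict: "t": time; "q": joint angles; "qvel": joint speeds; "joint_torque": joint torques, N m; "position": TCP position; "orientation": TCP orientation; "wrist_force": force on the tool from outside, world axes, zero at the start; "wrist_torque": the same for the moment, N m; "finger_gap": opening from 0.0 (shut) to 1.0 (fully open); "finger_force": force on a finger pad.
Only numpy, scipy, OpenCV 4.12 (cv2) and the standard library are available. Lean on these libraries where they do the work, as an engineer would, in place of code of your own. Each camera call takes 0.05 s, during which the arm holds its last target. There are 200 camera calls.

## Working session

There is one attempt and no reset: what is moved stays moved. The work goes in short steps, Python scripts to look and compute and a tool call to move; the robot and the scene stay as the last step left them, time stands still between calls to the robot, and variables do not carry over. Pictures are saved under pics/ and viewed, at most 10 in all, crops included, and the job is handed in when it is done.

Besides the shell and the picture viewer there is one more tool, called after "Emit:" in YAML: its name, and indented under it one key for each argument. jog_arm: Moves the arm, as the interface text tells. Its arguments: {"type":"object","properties":{"commands":{"type":"array"},"fingers":{"type":"number"},"squeeze":{"type":"number"}},"required":["commands"]}

```bash
mkdir -p pics; cat > h.py <<'E'
import numpy as np, cv2
from bench import sense, snapshot, close_job, grip_point_offset
def K(s):
    f=s["image"].shape[0]/2/np.tan(np.radians(s["fov_y"])/2)
    return np.array([[f,0,s["cx"]],[0,f,s["cy"]],[0,0,1.]]),np.array([s["k1"],0,0,0,0.])
def onplane(s,uv,z):
    k,d=K(s); n=cv2.undistortPoints(np.array([[uv]],float),k,d).ravel()
    R=np.array(s["R"]);t=np.array(s["t"]); c=-R.T@t; r=R.T@np.array([n[0],n[1],1]); return c+r*(z-c[2])/r[2]
def proj(s,P):
    k,d=K(s); return cv2.projectPoints(np.array(P,float).reshape(-1,1,3),cv2.Rodrigues(np.array(s["R"],float))[0],np.array(s["t"],float),k,d)[0].reshape(-1,2)
def save(s,n,crop=None,sc=1):
    im=cv2.cvtColor(np.array(s["image"]),cv2.COLOR_RGB2BGR)
    if crop: a,b,c,e=crop; im=im[b:e,a:c]
    cv2.imwrite("pics/"+n+".png",cv2.resize(im,None,fx=sc,fy=sc,interpolation=cv2.INTER_CUBIC))
E
python3 - <<'E'
from h import *
for n in("scene","top"):
    s=snapshot(n);save(s,n+"0",sc=1.42);R=np.array(s["R"]);print(n,s["fov_y"],s["cx"],s["cy"],s["k1"],-R.T@np.array(s["t"]),R.round(3).tolist())
s=sense();print(s["t"],s["position"],s["orientation"],s["finger_gap"],grip_point_offset)
E
```

```text
scene 55.80846858394471 281.466898511655 210.6190416004185 -0.04910324822049329 [-0.15229645 -0.51414725  1.03127164] [[0.626, -0.78, -0.001], [-0.585, -0.468, -0.662], [0.516, 0.415, -0.749]]
top 42.54611426284594 287.1452732237836 214.1315993758975 0.035655908758435 [0.26330162 0.0297208  1.50300052] [[-0.013, -1.0, 0.012], [-0.985, 0.01, -0.174], [0.174, -0.014, -0.985]]
0.1 [0.1447356  0.60750562 0.20121973] [ 1.16669241e-01  9.93170574e-01 -7.06228321e-04 -3.02044186e-05] 1.0003177485232573 0.0188
```

View pics/scene0.png

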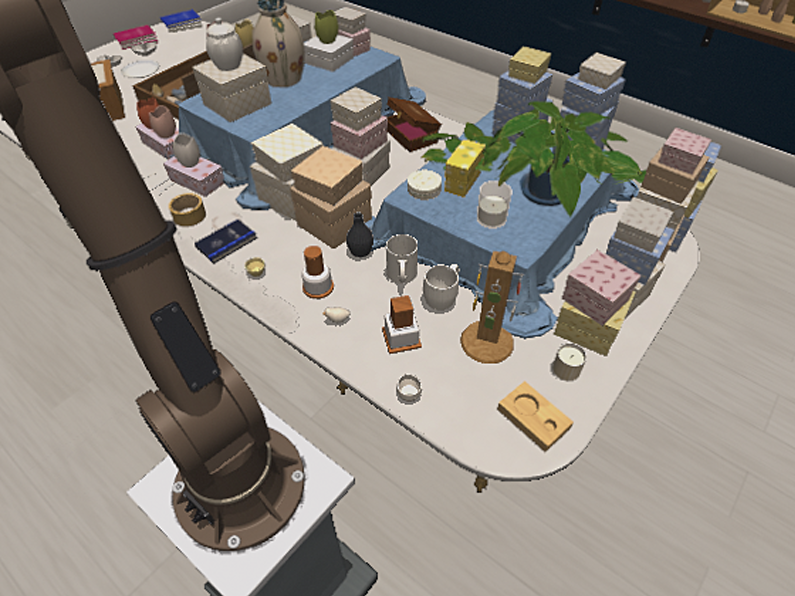

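View pics/top0.png

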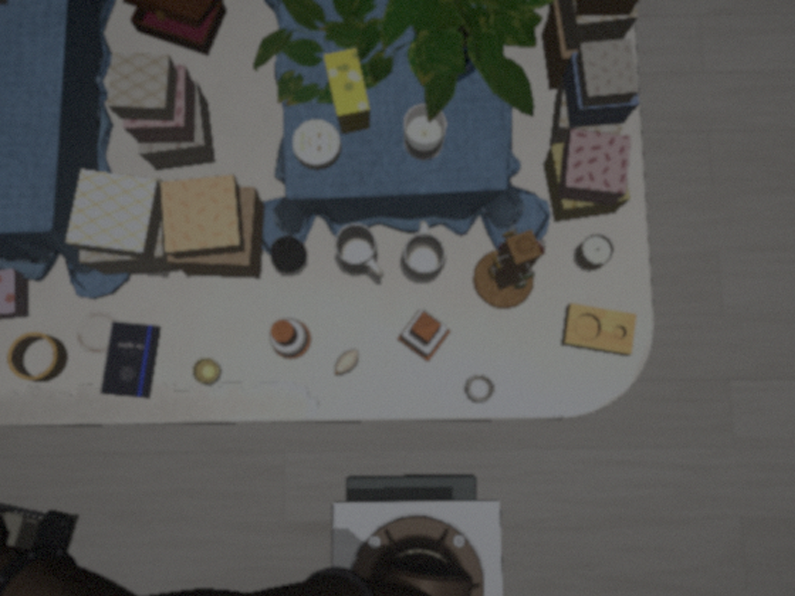

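The scene view shows the round tester's cap at about (314,258) on screen and the holder's large recess at (527,403). In the top view they are at (284,330) and (588,326). The screen is 1.42 times the image pixels. Next I'll refine these with colour masks.

```bash
python3 - <<'E'
from h import *
S={n:snapshot(n) for n in("scene","top")}
tiles=[]
for n,caps,rec in(("scene",(221,182),(371,283)),("top",(199,233),(414,229))):
    s=S[n];im=cv2.cvtColor(np.array(s["image"]),cv2.COLOR_RGB2BGR);hsv=cv2.cvtColor(im,cv2.COLOR_BGR2HSV)
    for c in(caps,rec):
        x,y=c;tiles.append(cv2.resize(im[y-26:y+26,x-36:x+36],None,fx=5,fy=5,interpolation=cv2.INTER_CUBIC)); print(n,"tile origin",x-36,y-26)
    m=((hsv[...,0]<16)&(hsv[...,1]>95)).astype(np.uint8)
    k,l,st,ce=cv2.connectedComponentsWithStats(m)
    for i in range(1,k):
        if np.hypot(*(ce[i]-caps))<18 and st[i,4]>15: print(n,"cap blob",st[i],ce[i].round(1))
    for uv,z in((caps,.123),(rec,.028)): print(n,onplane(s,uv,z).round(4))
im=np.vstack([np.hstack(tiles[:2]),np.hstack(tiles[2:])]);cv2.imwrite("pics/tiles.png",im)
E
```

```text
scene tile origin 185 156
scene tile origin 335 257
scene cap blob [214 173  14  21 229] [220.7 183.1]
scene [0.4471 0.2222 0.123 ]
scene [ 0.4824 -0.3381  0.028 ]
top tile origin 163 207
top tile origin 378 203
top cap blob [192 226  15  15 175] [198.8 233.1]
top [0.4602 0.2375 0.123 ]
top [ 0.4785 -0.3418  0.028 ]
```

View pics/tiles.png

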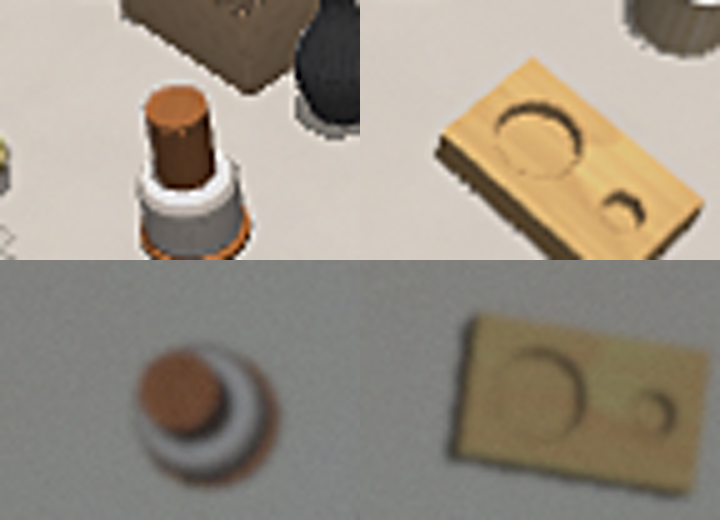

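The tiles show the cap's top disc centred at (219.9,177.0) in scene and (198.4,232.5) in top. The recess rim is centred at (370.4,284.6) in scene and (413.6,229.0) in top.

```bash
cat >> h.py <<'E'
def tri(a,ua,b,ub):
    L=[]
    for s,u in((a,ua),(b,ub)):
        p,q=onplane(s,u,.3),onplane(s,u,0);d=(q-p)/np.linalg.norm(q-p);M=np.eye(3)-np.outer(d,d);L.append((M,M@p))
    return np.linalg.solve(L[0][0]+L[1][0],L[0][1]+L[1][1])
E
python3 - <<'E'
from h import *
a,b=snapshot("scene"),snapshot("top")
for u,v,z in(((219.9,177.0),(198.4,232.5),.123),((370.4,284.6),(413.6,229.),.028)):
    print(onplane(a,u,z).round(4),onplane(b,v,z).round(4),tri(a,u,b,v).round(4))
# holder long axis: recess -> small recess, top tile (657,413)
print(onplane(b,(378+297/5-.1-.4,203+153/5-.4),.028))
for nm,uv in(("bird",(244,255)),("pear",(203,180)),("sq",(300,231)),("car",(354,196)),("box",(150,175)),("pot",(337,273))):print(nm,onplane(b,uv,0.02).round(3))
s=sense();from scipy.spatial.transform import Rotation as Ro
print(Ro.from_quat(s["orientation"]).as_matrix().round(4),s["q"],s["position"])
E
```

```text
[0.4617 0.2418 0.123 ] [0.4616 0.2391 0.123 ] [0.4606 0.2392 0.1256]
[ 0.4766 -0.3394  0.028 ] [ 0.4785 -0.3407  0.028 ] [ 0.4779 -0.34    0.0273]
[ 0.46615306 -0.40431625  0.028     ]
bird [0.412 0.129 0.02 ]
pear [0.625 0.244 0.02 ]
sq [ 0.477 -0.027  0.02 ]
car [ 0.575 -0.18   0.02 ]
box [0.641 0.393 0.02 ]
pot [ 0.36  -0.126  0.02 ]
[[-9.728e-01  2.317e-01 -0.000e+00]
 [ 2.317e-01  9.728e-01 -5.000e-04]
 [-1.000e-04 -5.000e-04 -1.000e+00]] [-1.43962338  0.43475658  0.02501031  1.57347875 -0.01157378  1.13399271
 -0.07509954] [0.14480037 0.60783065 0.20167449]
```

Emit:
jog_arm:
  commands:
    - [[-50, -36, -3], [0, 0, -2]]
    - [[-100, -72, -6], [0, 0, -5]]
    - [[-150, -109, -8], [0, 0, -8]]
    - [[-200, -145, -10], [0, 0, -11]]
    - [[-250, -181, -13], [0, 0, -13.4]]
    - [[-300, -217, -16], [0, 0, -13.4]]
    - [[-350, -253, -18], [0, 0, -13.4]]
    - [[-393, -284.5, -18], [0, 0, -13.4]]
  fingers: 91.8

```text
t: 1.3
position: [0.4627, 0.2381, 0.2204]
orientation: [0.001, 1.0, 0.0, 0.0]
wrist_force: [1.0, 0.8, 0.3]
finger_gap: 0.997
finger_force: 0.0
```

```bash
python3 - <<'E'
from h import *
s=snapshot("scene");save(s,"above",(150,90,310,210),5);q=sense();print(q["position"],q["q"],proj(s,[q["position"],[.461,.24,.123]]))
E
```

```text
[0.46732718 0.23122195 0.22045386] [-0.718499    0.24635137  0.19061046  1.81054982 -0.04728586  1.08781763
  1.0504106 ] [[219.9488959  154.87890751]
 [220.12458781 177.35334243]]
```

View pics/above.png

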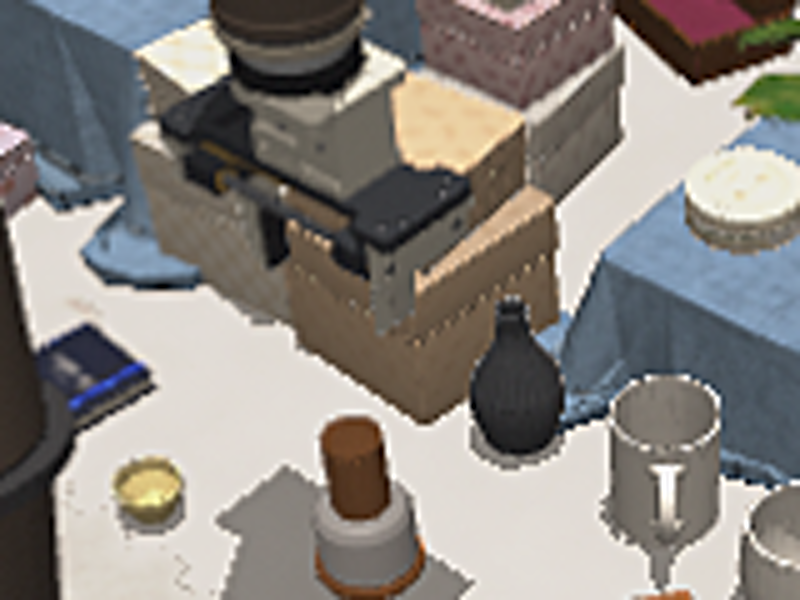

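The fingers are above the cap, with tips near (205,142) and (228,156), and the arm is still settling. I'll go lower, let it settle and check again.

Emit:
jog_arm:
  commands:
    - [[0, 0, 20], [0, 0, 0]]
    - [[0, 0, 50], [0, 0, 0]]
    - [[0, 0, 75], [0, 0, 0]]
    - [[0, 0, 85], [0, 0, 0]]
    - [[0, 0, 85], [0, 0, 0]]
    - [[0, 0, 85], [0, 0, 0]]
    - [[0, 0, 85], [0, 0, 0]]
    - [[0, 0, 85], [0, 0, 0]]

```text
t: 2.35
position: [0.4615, 0.2403, 0.1355]
orientation: [-0.0, 1.0, 0.0, 0.0]
wrist_force: [-0.2, -0.2, 0.4]
finger_gap: 0.996
finger_force: 0.0
```

```bash
python3 - <<'E'
from h import *
s=snapshot("scene");save(s,"above2",(170,110,290,210),6);q=sense();p=q["position"];print(p,q["orientation"],proj(s,[p,p+[0,.046,0],p-[0,.046,0],[.461,.24,.123]]))
E
```

```text
[0.46137151 0.24032025 0.13534804] [-3.10438670e-05  9.99999928e-01  2.40386801e-04  2.93491411e-04] [[219.69930603 174.5271445 ]
 [209.87865333 168.61121088]
 [229.82872431 180.62897992]
 [220.12458781 177.35334243]]
```

View pics/above2.png

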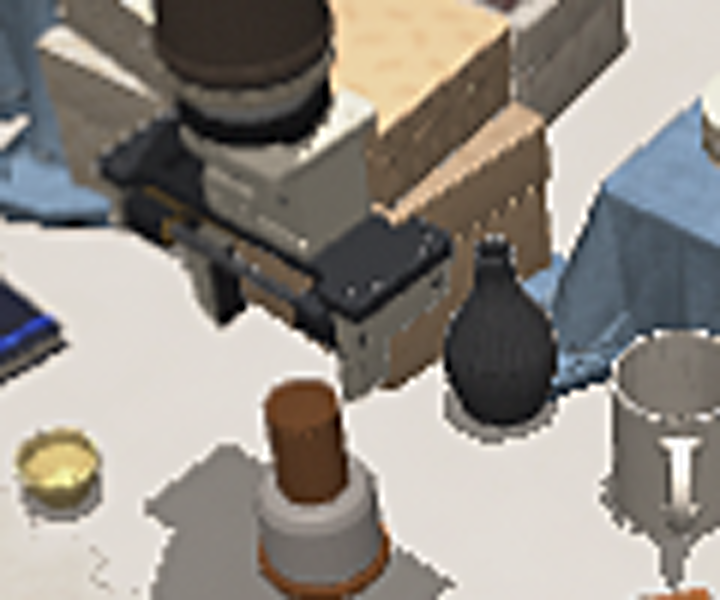

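The tips are at about (207,164) and (231,176), straddling the cap top at (220,177). They sit a few pixels high, which fits finger tips that swing back when open. Centring is good, so I'll descend and grip.

Emit:
jog_arm:
  commands:
    - [[0, 0, 15], [0, 0, 0]]
    - [[0, 0, 35], [0, 0, 0]]
    - [[0, 0, 48], [0, 0, 0]]
    - [[0, 0, 52], [0, 0, 0]]
    - [[0, 0, 52], [0, 0, 0]]
    - [[0, 0, 52], [0, 0, 0]]
  fingers: 60

```text
t: 3.15
position: [0.4616, 0.2404, 0.0834]
orientation: [0.0, 1.0, 0.0, 0.0]
wrist_force: [-0.5, 0.5, -0.6]
finger_gap: 0.65
finger_force: 0.0
```

Emit:
jog_arm:
  commands:
    - [[0, 0, 0], [0, 0, 0]]
    - [[0, 0, 0], [0, 0, 0]]
    - [[0, 0, 0], [0, 0, 0]]
    - [[0, 0, 0], [0, 0, 0]]
    - [[0, 0, 0], [0, 0, 0]]
    - [[0, 0, 0], [0, 0, 0]]
  fingers: 30
  squeeze: 10

```text
t: 3.9
position: [0.4613, 0.2403, 0.0831]
orientation: [-0.0, 1.0, 0.0, 0.0]
wrist_force: [0.9, 0.1, 4.2]
finger_gap: 0.453
finger_force: 10.0
```

Emit:
jog_arm:
  commands:
    - [[0, 0, -4], [0, 0, 0]]
    - [[0, 0, -12], [0, 0, 0]]
    - [[0, 0, -24], [0, 0, 0]]
    - [[0, 0, -38], [0, 0, 0]]
    - [[0, 0, -55], [0, 0, 0]]
    - [[0, 0, -75], [0, 0, 0]]
    - [[0, 0, -92], [0, 0, 0]]
    - [[0, 0, -100], [0, 0, 0]]

```text
t: 4.9
position: [0.4617, 0.2404, 0.1846]
orientation: [0.0, 1.0, 0.001, 0.001]
wrist_force: [0.2, -0.4, 0.3]
finger_gap: 0.46
finger_force: 10.0
```

Emit:
jog_arm:
  commands:
    - [[5, -10, 0], [0, 0, 0]]
    - [[12, -30, 0], [0, 0, 0]]
    - [[22, -60, 0], [0, 0, 0]]
    - [[32, -90, 0], [0, 0, 0]]
    - [[42, -120, 0], [0, 0, 0]]
    - [[50, -145, 0], [0, 0, 0]]
    - [[55, -165, 0], [0, 0, 0]]
    - [[55, -170, 0], [0, 0, 0]]

```text
t: 5.9
position: [0.4048, 0.068, 0.1825]
orientation: [0.001, 1.0, -0.0, -0.001]
wrist_force: [0.9, 0.1, 0.6]
finger_gap: 0.455
finger_force: 10.0
```

```bash
python3 - <<'E'
from h import *
s=snapshot("scene");t=snapshot("top");save(s,"lift",(185,110,385,300),3)
s2=sense();print(s2["position"],s2["q"],s2["finger_gap"],s2["finger_force"],s2["wrist_force"],proj(s,[s2["position"]]))
E
```

```text
[0.40576124 0.06942096 0.18271267] [-0.53573427  0.0981079   0.25937547  2.09908526 -0.03108273  0.94823871
  1.30996885] 0.45565682101795096 9.999536799732596 [ 0.75938095  0.60450633 -0.33887377] [[245.8996167  197.89466326]]
```

View pics/lift.png

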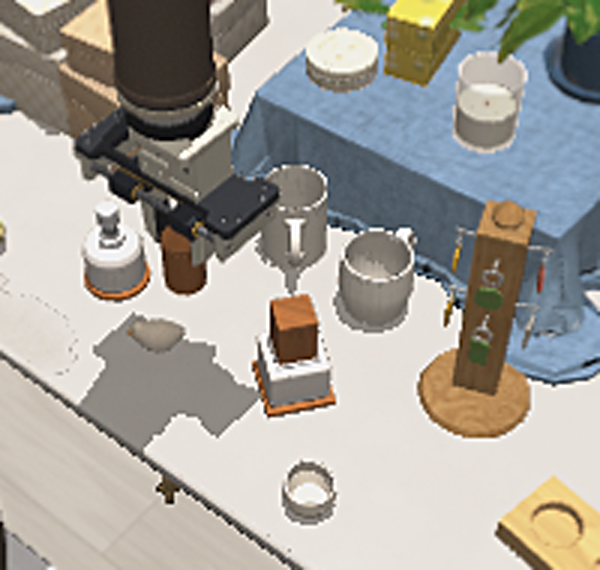

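The cap is held upright and the spray head stands free, with its top near (220.5,178.5) in full-image pixels. I'll carry the cap on the robot side of the carousel.

Emit:
jog_arm:
  commands:
    - [[2, -10, 0], [0, 0, 0]]
    - [[4, -35, 0], [0, 0, 0]]
    - [[7, -65, 0], [0, 0, 0]]
    - [[10, -100, 0], [0, 0, 0]]
    - [[10, -135, 0], [0, 0, 0]]
    - [[10, -170, 0], [0, 0, 0]]
    - [[10, -200, 0], [0, 0, 0]]
    - [[8, -225, 0], [0, 0, 0]]

```text
t: 7.0
position: [0.398, -0.156, 0.1829]
orientation: [-0.0, 1.0, -0.0, -0.0]
wrist_force: [0.1, 0.5, -0.7]
finger_gap: 0.454
finger_force: 10.0
```

```bash
python3 - <<'E'
from h import *
s=sense();print(s["position"],s["q"],s["finger_gap"],s["wrist_force"])
c=snapshot("scene")
print("held cap: rim-front pixel seen (247.3,207.7); predicted for bottom z=.162:",proj(c,[np.array([.4058-.016,.0694-.013,z]) for z in(.152,.157,.162,.167)]))
E
```

```text
[ 0.3979686  -0.15599061  0.18285305] [-0.18877308  0.12494116  0.49276908  2.08116675 -0.07226393  0.95157156
  1.91365432] 0.45417333993704995 [ 0.06900862  0.47320919 -0.68608547]
held cap: rim-front pixel seen (247.3,207.7); predicted for bottom z=.162: [[246.24566082 210.0603183 ]
 [246.13130771 208.93790595]
 [246.01625042 207.80830442]
 [245.90048271 206.67144719]]
```

Emit:
jog_arm:
  commands:
    - [[-5, -20, 0], [0, 0, 0]]
    - [[-15, -55, 0], [0, 0, 0]]
    - [[-30, -95, 0], [0, 0, 0]]
    - [[-48, -130, 10], [0, 0, 0]]
    - [[-65, -160, 35], [0, 0, 0]]
    - [[-77, -180, 65], [0, 0, 0]]
    - [[-79.5, -184, 95], [0, 0, 0]]
    - [[-79.5, -184, 110], [0, 0, 0]]

```text
t: 8.05
position: [0.477, -0.3384, 0.071]
orientation: [-0.0, 1.0, 0.001, -0.001]
wrist_force: [0.2, 0.1, -1.4]
finger_gap: 0.459
finger_force: 10.0
```

Emit:
jog_arm:
  commands:
    - [[0, 0, 4], [0, 0, 0]]
    - [[0, 0, 4], [0, 0, 0]]
    - [[0, 0, 4], [0, 0, 0]]
    - [[0, 0, 4], [0, 0, 0]]

```text
t: 8.55
position: [0.4782, -0.3389, 0.0698]
orientation: [-0.0, 1.0, -0.0, 0.001]
wrist_force: [-0.3, -0.7, -0.8]
finger_gap: 0.454
finger_force: 10.0
```

```bash
python3 - <<'E'
from h import *
s=snapshot("scene");t=snapshot("top");a,b=[cv2.cvtColor(np.array(i["image"]),cv2.COLOR_RGB2BGR) for i in(s,t)]
f=lambda im,x,y:cv2.resize(im[y-35:y+35,x-35:x+35],(400,400),interpolation=cv2.INTER_CUBIC)
cv2.imwrite("pics/hover.png",np.hstack([f(a,370,280),f(b,414,229)]))
q=sense();p=q["position"];print(p,q["orientation"],q["finger_gap"],q["wrist_force"]);print(proj(s,[[p[0],p[1],p[2]-.021]]),proj(s,[[.4775,-.34,.028]]))
E
```

```text
[ 0.47795448 -0.33887972  0.0694309 ] [-5.40113114e-05  9.99999903e-01 -1.19673921e-04  4.20859250e-04] 0.46075557676813333 [-0.10147845 -0.36232501 -0.25841857]
[[371.67013283 280.46485093]] [[370.72207284 284.49172396]]
```

View pics/hover.png

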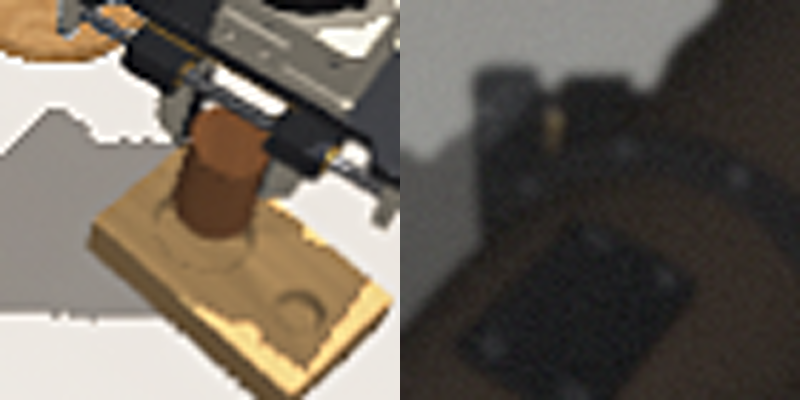

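The cap hovers over the recess. Its lower end is centred at tile (217,~208) and the rim at (204,226), so it may sit about 3 mm right. I'll measure that with a mask.

```bash
python3 - <<'E'
from h import *
s=snapshot("scene");im=np.array(s["image"]);hsv=cv2.cvtColor(im,cv2.COLOR_RGB2HSV)
p=sense()["position"]
m=(hsv[...,0]<13)&(hsv[...,1]>110)
for y in range(268,290):
    x=np.where(m[y,355:390])[0]
    if len(x):print(y,x.min()+355,x.max()+355,len(x))
# predicted silhouette of cap bottom rim & column at TCP axis
th=np.linspace(0,2*np.pi,72)
for z in(p[2]-.021,p[2]):
    r=proj(s,[[p[0]+.021*np.cos(a),p[1]+.021*np.sin(a),z] for a in th]);print("pred",r.min(0),r.max(0))
E
```

```text
268 368 380 7
269 369 379 9
270 368 380 6
271 368 380 10
272 367 381 10
273 367 381 6
274 367 380 6
275 367 380 5
276 366 380 11
277 366 379 9
278 366 379 9
279 365 379 7
280 366 378 11
281 366 378 10
282 366 377 6
283 367 377 6
284 369 377 8
285 370 376 7
pred [364.30414938 274.26855408] [379.01240699 286.88591089]
pred [365.46796635 270.30474414] [380.38733079 283.00800218]
```

The cap agrees with the TCP to about 1 mm, so I'll lower it.

Emit:
jog_arm:
  commands:
    - [[0, -0.5, 8], [0, 0, 0]]
    - [[0, -0.5, 18], [0, 0, 0]]
    - [[0, -0.5, 26], [0, 0, 0]]
    - [[0, -0.5, 30], [0, 0, 0]]
    - [[0, -0.5, 32], [0, 0, 0]]
    - [[0, -0.5, 32], [0, 0, 0]]
    - [[0, -0.5, 32], [0, 0, 0]]

```text
t: 9.57
position: [0.4779, -0.3394, 0.0372]
orientation: [-0.0, 1.0, -0.0, 0.0]
wrist_force: [0.7, -0.1, -0.2]
finger_gap: 0.458
finger_force: 10.0
```

Emit:
jog_arm:
  commands:
    - [[0, 0, 1], [0, 0, 0]]
    - [[0, 0, 2], [0, 0, 0]]
    - [[0, 0, 2.5], [0, 0, 0]]
    - [[0, 0, 2.5], [0, 0, 0]]

```text
t: 10.07
position: [0.4779, -0.3394, 0.0351]
orientation: [0.0, 1.0, 0.0, 0.0]
wrist_force: [-1.4, 1.8, 7.1]
finger_gap: 0.458
finger_force: 10.0
```

Contact came at 0.035, where the recess floor should be. Releasing.

Emit:
jog_arm:
  commands:
    - [[0, 0, 0], [0, 0, 0]]
    - [[0, 0, 0], [0, 0, 0]]
    - [[0, 0, 0], [0, 0, 0]]
    - [[0, 0, 0], [0, 0, 0]]
  fingers: 65

```text
t: 10.58
position: [0.4776, -0.3393, 0.0343]
orientation: [0.0, 1.0, 0.0, -0.0]
wrist_force: [0.2, 0.6, -0.1]
finger_gap: 0.708
finger_force: 0.0
```

Emit:
jog_arm:
  commands:
    - [[0, 0, -5], [0, 0, 0]]
    - [[0, 0, -20], [0, 0, 0]]
    - [[0, 0, -45], [0, 0, 0]]
    - [[0, 0, -80], [0, 0, 0]]
    - [[0, 0, -120], [0, 0, 0]]
    - [[0, 0, -150], [0, 0, 0]]
    - [[0, 0, -165], [0, 0, 0]]
    - [[0, 0, -165], [0, 0, 0]]

```text
t: 11.58
position: [0.4781, -0.3396, 0.2004]
orientation: [-0.0, 1.0, -0.0, 0.001]
wrist_force: [0.0, -0.6, -1.0]
finger_gap: 0.709
finger_force: 0.0
```

Emit:
jog_arm:
  commands:
    - [[5, 10, 0], [0, 0, 0]]
    - [[20, 40, 0], [0, 0, 0]]
    - [[40, 80, 0], [0, 0, 0]]
    - [[60, 120, 0], [0, 0, 0]]
    - [[78, 160, 0], [0, 0, 0]]
    - [[80, 200, 0], [0, 0, 0]]
    - [[80, 240, 0], [0, 0, 0]]
    - [[78, 260, 0], [0, 0, 0]]
  fingers: 0

```text
t: 12.58
position: [0.398, -0.0767, 0.1983]
orientation: [-0.002, 1.0, 0.0, -0.001]
wrist_force: [0.1, -0.7, 0.2]
finger_gap: 0.007
finger_force: 0.0
```

```bash
python3 - <<'E'
from h import *
s=snapshot("scene");t=snapshot("top");a,b=[cv2.cvtColor(np.array(i["image"]),cv2.COLOR_RGB2BGR) for i in(s,t)]
f=lambda im,x,y:cv2.resize(im[y-30:y+30,x-30:x+30],(300,300),interpolation=cv2.INTER_CUBIC)
cv2.imwrite("pics/placed.png",np.vstack([np.hstack([f(a,370,277),f(b,414,229)]),np.hstack([f(a,220,180),f(b,199,233)])]))
q=sense();print(q["t"],q["position"],q["finger_gap"],q["q"])
E
```

```text
12.675 [ 0.39854222 -0.07674096  0.19836644] 0.005934022577309451 [-0.35151831  0.06382331  0.44149628  2.09628406 -0.03314189  0.99006647
  1.68260387]
```

View pics/placed.png

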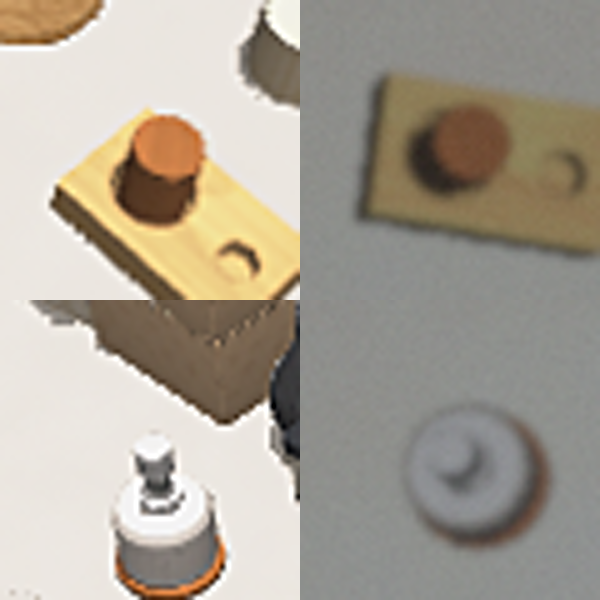

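The cap stands upright in the large recess. The spray head's top is at about (220.2,178.2) in scene and (199.5,234.3) in top.

```bash
python3 - <<'E'
from h import *
s,t=snapshot("scene"),snapshot("top");print(onplane(s,(220.2,178.2),.114),onplane(t,(199.5,234.3),.114))
E
```

```text
[0.46432129 0.24439513 0.114     ] [0.45811341 0.23755989 0.114     ]
```

Emit:
jog_arm:
  commands:
    - [[-2, 15, 0], [0, 0, 0]]
    - [[-6, 50, 0], [0, 0, 0]]
    - [[-14, 100, 0], [0, 0, 0]]
    - [[-24, 150, 0], [0, 0, 0]]
    - [[-36, 200, 0], [0, 0, 0]]
    - [[-48, 250, 0], [0, 0, 0]]
    - [[-58, 290, 0], [0, 0, 0]]
    - [[-62, 310, 0], [0, 0, 0]]

```text
t: 13.78
position: [0.4621, 0.2315, 0.1987]
orientation: [-0.0, 1.0, -0.0, -0.0]
wrist_force: [-1.0, -0.8, -0.5]
finger_gap: 0.009
finger_force: 0.0
```

Emit:
jog_arm:
  commands:
    - [[0, 10, 10], [0, 0, 0]]
    - [[0, 10, 30], [0, 0, 0]]
    - [[0, 10, 50], [0, 0, 0]]
    - [[0, 10, 65], [0, 0, 0]]
    - [[0, 10, 72], [0, 0, 0]]
    - [[0, 10, 72], [0, 0, 0]]
    - [[0, 10, 72], [0, 0, 0]]
    - [[0, 10, 72], [0, 0, 0]]

```text
t: 14.78
position: [0.4621, 0.2409, 0.128]
orientation: [0.0, 1.0, 0.0, 0.0]
wrist_force: [-0.2, 1.1, -0.5]
finger_gap: 0.003
finger_force: 0.0
```

Emit:
jog_arm:
  commands:
    - [[0, 0, 3], [0, 0, 0]]
    - [[0, 0, 6], [0, 0, 0]]
    - [[0, 0, 9], [0, 0, 0]]
    - [[0, 0, 9], [0, 0, 0]]
    - [[0, 0, 9], [0, 0, 0]]
    - [[0, 0, 9], [0, 0, 0]]

```text
t: 15.52
position: [0.4618, 0.2407, 0.1185]
orientation: [-0.0, 1.0, 0.0, 0.0]
wrist_force: [-0.4, -0.0, -0.5]
finger_gap: 0.004
finger_force: 0.0
```

```bash
python3 - <<'E'
from h import *
s=snapshot("scene");save(s,"prepress",(190,140,270,200),8)
F=[]
for i in range(8): F.append(np.r_[sense()["position"],sense()["wrist_force"]]);snapshot("top")
print(np.mean(F,0).round(4),np.std(F,0).round(3),proj(s,[F[0][:3],[.461,.24,.114]]))
E
```

```text
[ 0.4617  0.2407  0.1185 -0.4381  0.0055  0.0567] [0.    0.    0.    0.248 0.343 0.563] [[220.2855686  178.11835847]
 [220.43846338 179.3146611 ]]
```

View pics/prepress.png

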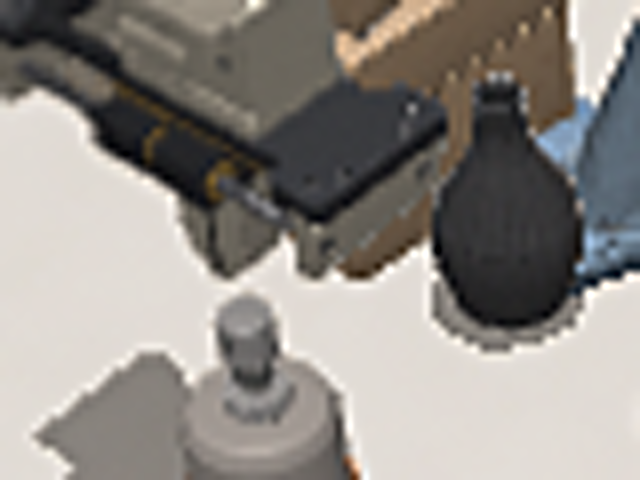

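The closed fingers sit just above the spray head, whose top disc is at crop (248,315). The finger bottoms show at about crop y 278, a little higher than I predicted. I'll find contact by force, in small steps.

Emit:
jog_arm:
  commands:
    - [[0, 0, 2], [0, 0, 0]]
    - [[0, 0, 4], [0, 0, 0]]
    - [[0, 0, 4], [0, 0, 0]]
    - [[0, 0, 4], [0, 0, 0]]

```text
t: 16.48
position: [0.4617, 0.2406, 0.1144]
orientation: [0.0, 1.0, -0.0, -0.0]
wrist_force: [-0.2, 0.2, 0.6]
finger_gap: 0.007
finger_force: 0.0
```

Emit:
jog_arm:
  commands:
    - [[0, 0, 1], [0, 0, 0]]
    - [[0, 0, 2.5], [0, 0, 0]]
    - [[0, 0, 2.5], [0, 0, 0]]
    - [[0, 0, 2.5], [0, 0, 0]]

```text
t: 16.98
position: [0.4617, 0.2407, 0.1119]
orientation: [0.0, 1.0, -0.0, -0.0]
wrist_force: [0.6, 0.6, -0.0]
finger_gap: 0.006
finger_force: 0.0
```

```bash
cat > avg.py <<'E'
from h import *
F=[]
for i in range(8): q=sense();F.append(np.r_[q["position"],q["wrist_force"]]);s=snapshot("scene")
print(q["t"],np.mean(F,0).round(4))
E
python3 avg.py
```

```text
17.325 [ 0.4617  0.2407  0.112   0.0227 -0.254   0.0958]
```

Emit:
jog_arm:
  commands:
    - [[0, 0, 1], [0, 0, 0]]
    - [[0, 0, 2], [0, 0, 0]]
    - [[0, 0, 2], [0, 0, 0]]
    - [[0, 0, 2], [0, 0, 0]]

```text
t: 17.88
position: [0.4617, 0.2407, 0.1099]
orientation: [0.0, 1.0, 0.0, 0.0]
wrist_force: [-0.1, -0.4, 0.3]
finger_gap: 0.006
finger_force: 0.0
```

```bash
python3 avg.py; python3 - <<'E'
from h import *
s=snapshot("scene");save(s,"press1",(190,140,270,200),10)
q=sense();print(q["finger_gap"],q["finger_force"],proj(s,[q["position"]]))
E
```

```text
18.225 [ 0.4617  0.2407  0.11    0.1915 -0.0876  0.3828]
0.004062808169518057 0.0 [[220.57818298 179.99360156]]
```

View pics/press1.png

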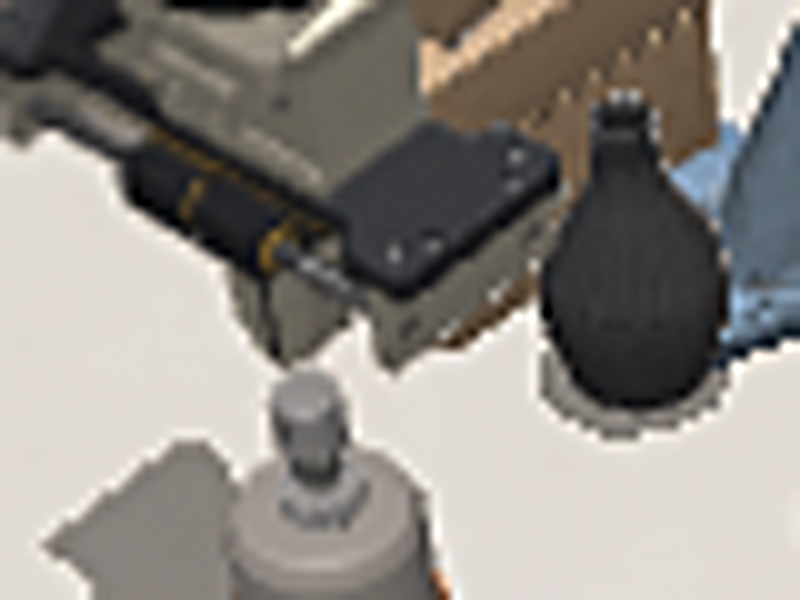

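The head is not yet touched: its full disc is visible at crop (305,392) and the finger bottoms end at about (285,362). The real finger ends are higher than the nominal TCP. I'll carry on down slowly under force watch.

Emit:
jog_arm:
  commands:
    - [[0, 0, 1.5], [0, 0, 0]]
    - [[0, 0, 3], [0, 0, 0]]
    - [[0, 0, 3], [0, 0, 0]]

```text
t: 18.7
position: [0.4616, 0.2406, 0.1068]
orientation: [0.0, 1.0, -0.0, -0.0]
wrist_force: [0.8, 0.3, -0.8]
finger_gap: 0.005
finger_force: 0.0
```

Emit:
jog_arm:
  commands:
    - [[0, 0, 1.5], [0, 0, 0]]
    - [[0, 0, 3], [0, 0, 0]]
    - [[0, 0, 3], [0, 0, 0]]

```text
t: 19.08
position: [0.4616, 0.2406, 0.1038]
orientation: [0.0, 1.0, -0.0, -0.0]
wrist_force: [-0.4, 0.4, -0.3]
finger_gap: 0.005
finger_force: 0.0
```

```bash
python3 avg.py
```

```text
19.425 [ 0.4617  0.2407  0.1039 -0.0739  0.187   0.0412]
```

Emit:
jog_arm:
  commands:
    - [[0, 0, 1.5], [0, 0, 0]]
    - [[0, 0, 3], [0, 0, 0]]
    - [[0, 0, 3], [0, 0, 0]]

```text
t: 19.85
position: [0.4616, 0.2406, 0.1008]
orientation: [0.0, 1.0, -0.0, -0.0]
wrist_force: [0.2, 0.5, 1.1]
finger_gap: 0.005
finger_force: 0.0
```

```bash
python3 avg.py; python3 - <<'E'
from h import *
s=snapshot("scene");save(s,"press2",(200,155,250,195),12)
q=sense();print(q["finger_gap"],proj(s,[q["position"]]))
E
```

```text
20.2 [ 0.4617  0.2407  0.1009 -0.001   0.0986 -0.1304]
0.006968385855819058 [[220.8876653  181.92431567]]
```

View pics/press2.png

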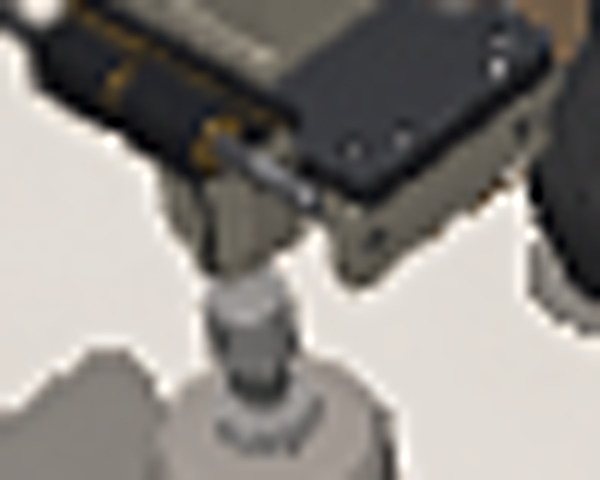

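The fingers are just starting to overlap the far edge of the head's disc, at crop (250,275), and there is still no force. That was my last picture. From here I rely on force and pixel numbers.

Emit:
jog_arm:
  commands:
    - [[0, 0, 1.5], [0, 0, 0]]
    - [[0, 0, 3], [0, 0, 0]]
    - [[0, 0, 3], [0, 0, 0]]

```text
t: 20.68
position: [0.4616, 0.2406, 0.0978]
orientation: [0.0, 1.0, -0.0, -0.0]
wrist_force: [0.3, -0.9, -0.3]
finger_gap: 0.005
finger_force: 0.0
```

```bash
python3 avg.py
```

```text
21.025 [0.4617 0.2407 0.0979 0.1535 0.0486 0.1673]
```

Emit:
jog_arm:
  commands:
    - [[0, 0, 1], [0, 0, 0]]
    - [[0, 0, 2], [0, 0, 0]]
    - [[0, 0, 2], [0, 0, 0]]

```text
t: 21.45
position: [0.4616, 0.2406, 0.0958]
orientation: [-0.0, 1.0, -0.0, -0.0]
wrist_force: [-1.0, -0.7, -0.9]
finger_gap: 0.006
finger_force: 0.0
```

```bash
python3 avg.py
```

```text
21.8 [ 0.4617  0.2407  0.0959  0.0523 -0.1591  0.2141]
```

Emit:
jog_arm:
  commands:
    - [[0, 0, 1], [0, 0, 0]]
    - [[0, 0, 2], [0, 0, 0]]
    - [[0, 0, 2], [0, 0, 0]]

```text
t: 22.22
position: [0.4616, 0.2406, 0.0938]
orientation: [0.0, 1.0, -0.0, -0.0]
wrist_force: [-0.0, 1.0, -0.7]
finger_gap: 0.005
finger_force: 0.0
```

```bash
python3 avg.py
```

```text
22.575 [ 0.4617  0.2407  0.0939 -0.0534 -0.0885 -0.096 ]
```

Emit:
jog_arm:
  commands:
    - [[0, 0, 1], [0, 0, 0]]
    - [[0, 0, 2], [0, 0, 0]]
    - [[0, 0, 2], [0, 0, 0]]

```text
t: 23.0
position: [0.4616, 0.2406, 0.0918]
orientation: [0.0, 1.0, -0.0, -0.0]
wrist_force: [-0.2, -0.8, -0.3]
finger_gap: 0.004
finger_force: 0.0
```

```bash
python3 avg.py
```

```text
23.35 [ 0.4617  0.2407  0.0919  0.4207 -0.4531  0.1872]
```

Emit:
jog_arm:
  commands:
    - [[0, 0, 1], [0, 0, 0]]
    - [[0, 0, 2], [0, 0, 0]]
    - [[0, 0, 2], [0, 0, 0]]

```text
t: 23.78
position: [0.4617, 0.2406, 0.0898]
orientation: [-0.0, 1.0, -0.0, -0.0]
wrist_force: [0.6, 0.6, -0.1]
finger_gap: 0.005
finger_force: 0.0
```

```bash
python3 avg.py; python3 - <<'E'
from h import *
im=np.array(snapshot("scene")["image"]).astype(int)
print("cols 214-228, rows 170-192: gray, then R-B")
for y in range(170,193): print(y,im[y,214:229].mean(1).astype(int).tolist(),(im[y,214:229,0]-im[y,214:229,2]).tolist())
E
```

```text
24.125 [ 0.4617  0.2407  0.0899 -0.1244  0.2287  0.1235]
cols 214-228, rows 170-192: gray, then R-B
170 [17, 22, 34, 74, 55, 59, 72, 67, 72, 96, 78, 42, 62, 63, 61] [-2, -5, 7, 73, 1, -6, -2, -1, 9, 17, 11, -4, -4, -4, -4]
171 [41, 20, 22, 60, 48, 61, 55, 140, 133, 98, 72, 21, 32, 43, 65] [1, -6, -3, 52, 37, 0, -3, -1, 0, 1, 12, -1, -3, -2, -6]
172 [97, 59, 19, 23, 54, 99, 81, 70, 83, 116, 123, 66, 20, 23, 35] [15, 6, -6, 9, 8, 13, 10, 1, -2, -2, -1, -2, -2, -3, -2]
173 [95, 94, 77, 52, 98, 102, 101, 85, 48, 66, 86, 128, 59, 47, 18] [16, 15, 9, 5, 13, 16, 14, 12, 5, -3, -2, -2, -2, 2, -2]
174 [102, 93, 99, 39, 101, 99, 99, 84, 85, 87, 70, 73, 70, 94, 102] [15, 15, 15, 3, 15, 14, 13, 13, 13, 13, 3, -2, -3, 12, 17]
175 [128, 90, 100, 32, 100, 101, 98, 88, 90, 91, 87, 62, 74, 69, 100] [16, 15, 15, 1, 16, 14, 13, 13, 14, 13, 13, 10, 1, 5, 16]
176 [159, 88, 95, 47, 100, 99, 97, 87, 89, 87, 83, 67, 243, 164, 93] [17, 15, 15, 5, 15, 15, 15, 14, 12, 12, 13, 13, 22, 18, 16]
177 [227, 161, 97, 49, 79, 99, 97, 102, 87, 79, 68, 141, 242, 203, 87] [14, 16, 14, 4, 12, 15, 15, 15, 14, 12, 12, 17, 1
[... 1284 characters left out ...]
15, 7, 2, 0, 0, -1, 1, 4, 4, 10, 14, 15]
188 [171, 147, 148, 150, 150, 147, 95, 78, 75, 102, 152, 148, 109, 153, 151] [16, 15, 14, 14, 4, 6, 4, 4, 4, 3, 7, 5, 8, 15, 16]
189 [149, 150, 151, 155, 156, 153, 149, 131, 130, 149, 155, 123, 105, 155, 152] [14, 13, 15, 9, 5, 5, 6, 5, 5, 6, 6, 4, 8, 15, 13]
190 [151, 152, 152, 155, 105, 135, 157, 148, 154, 135, 125, 102, 129, 155, 153] [15, 15, 16, 15, 3, 4, 7, 4, 5, 6, 4, 3, 10, 15, 15]
191 [152, 153, 153, 156, 118, 112, 133, 114, 110, 114, 98, 118, 153, 154, 152] [14, 15, 14, 14, 8, 1, 2, 3, 2, 2, 3, 8, 16, 15, 16]
192 [154, 153, 152, 154, 153, 138, 114, 113, 105, 129, 94, 153, 155, 153, 152] [15, 15, 14, 16, 15, 13, 6, 5, 1, 8, 7, 15, 16, 16, 14]
```

Emit:
jog_arm:
  commands:
    - [[0, 0, 1], [0, 0, 0]]
    - [[0, 0, 2], [0, 0, 0]]
    - [[0, 0, 2], [0, 0, 0]]

```text
t: 24.6
position: [0.4618, 0.2407, 0.088]
orientation: [0.0, 1.0, 0.0, 0.0]
wrist_force: [-0.9, -0.2, 2.0]
finger_gap: 0.003
finger_force: 1.1
```

```bash
python3 avg.py
```

```text
24.95 [ 0.4618  0.2407  0.088  -0.158  -0.0267  2.5565]
```

Emit:
jog_arm:
  commands:
    - [[0, 0, 1], [0, 0, 0]]
    - [[0, 0, 2], [0, 0, 0]]
    - [[0, 0, 2], [0, 0, 0]]

```text
t: 25.38
position: [0.4618, 0.2407, 0.0859]
orientation: [-0.0, 1.0, 0.0, 0.0]
wrist_force: [1.0, 0.1, 3.8]
finger_gap: 0.009
finger_force: 1.5
```

```bash
python3 avg.py
```

```text
25.725 [ 0.4618  0.2407  0.086  -0.0403  0.3037  3.0617]
```

Contact came between TCP 0.0899 and 0.088, about 0.0892, with the spring force as expected. Halfway is near TCP 0.079.

Emit:
jog_arm:
  commands:
    - [[0, 0, 1], [0, 0, 0]]
    - [[0, 0, 2], [0, 0, 0]]
    - [[0, 0, 3], [0, 0, 0]]
    - [[0, 0, 4], [0, 0, 0]]
    - [[0, 0, 5], [0, 0, 0]]
    - [[0, 0, 5], [0, 0, 0]]
    - [[0, 0, 5], [0, 0, 0]]

```text
t: 26.65
position: [0.4618, 0.2407, 0.081]
orientation: [-0.0, 1.0, 0.0, 0.0]
wrist_force: [-0.0, -0.2, 4.7]
finger_gap: 0.005
finger_force: 2.5
```

```bash
sed -i 's/range(8)/range(20)/' avg.py; python3 avg.py; python3 - <<'E'
from h import *
im=np.array(snapshot("scene")["image"]).astype(int)
for y in range(181,195): print(y,im[y,214:229].mean(1).astype(int).tolist())
E
```

```text
27.6 [0.4618 0.2407 0.081  0.0903 0.1003 4.9974]
181 [221, 228, 235, 134, 26, 96, 96, 98, 113, 149, 154, 233, 225, 235, 122]
182 [220, 223, 236, 149, 97, 93, 90, 120, 158, 128, 106, 235, 226, 231, 158]
183 [220, 222, 234, 164, 80, 124, 154, 142, 108, 94, 64, 243, 229, 229, 232]
184 [221, 222, 235, 155, 60, 106, 113, 110, 102, 95, 68, 173, 214, 233, 234]
185 [225, 226, 239, 128, 51, 101, 104, 104, 104, 95, 73, 129, 152, 152, 182]
186 [231, 205, 179, 150, 87, 101, 105, 106, 101, 91, 109, 150, 149, 145, 139]
187 [211, 157, 148, 152, 131, 110, 113, 106, 95, 94, 148, 152, 155, 150, 147]
188 [174, 148, 149, 151, 147, 149, 97, 81, 76, 103, 151, 148, 108, 154, 150]
189 [152, 151, 151, 154, 157, 153, 147, 129, 127, 149, 155, 123, 105, 155, 152]
190 [151, 152, 151, 155, 106, 136, 157, 148, 153, 135, 125, 101, 130, 155, 153]
191 [152, 152, 154, 155, 117, 112, 133, 113, 110, 114, 98, 118, 153, 153, 153]
192 [154, 154, 153, 154, 152, 138, 115, 113, 105, 128, 93, 154, 156, 154, 152]
193 [156, 155, 153, 153, 154, 154, 152, 153, 153, 156, 149, 156, 154, 154, 155]
194 [147, 158, 156, 155, 154, 153, 154, 154, 154, 154, 154, 154, 157, 159, 153]
```

Emit:
jog_arm:
  commands:
    - [[0, 0, 0.7], [0, 0, 0]]
    - [[0, 0, 1.4], [0, 0, 0]]
    - [[0, 0, 2], [0, 0, 0]]
    - [[0, 0, 2], [0, 0, 0]]
    - [[0, 0, 2], [0, 0, 0]]

```text
t: 28.32
position: [0.4618, 0.2407, 0.0791]
orientation: [0.0, 1.0, 0.0, 0.0]
wrist_force: [-0.1, -0.1, 4.7]
finger_gap: 0.005
finger_force: 2.9
```

```bash
python3 avg.py; python3 - <<'E'
from h import *
s=snapshot("scene");im=np.array(s["image"]).astype(int)
for y in range(183,190): print(y,im[y,214:229].mean(1).astype(int).tolist())
# front rim rows vs travel; cap still in recess?
for z in(.092,.087,.082,.077):print(z,proj(s,[[.461-.0125*.779,.24-.0125*.627,z]]))
hsv=cv2.cvtColor(np.array(s["image"]),cv2.COLOR_RGB2HSV);m=(hsv[...,0]<13)&(hsv[...,1]>110);m[:, :350]=0;m[:,:]&=True
ys,xs=np.where(m[255:295,355:390]);print("cap blob",xs.min()+355,xs.max()+355,ys.min()+255,ys.max()+255,sense()["finger_gap"])
E
```

```text
29.275 [ 0.4618  0.2407  0.079  -0.1608 -0.1283  5.9351]
183 [220, 222, 235, 149, 131, 167, 127, 179, 151, 107, 64, 241, 229, 233, 152]
184 [220, 222, 234, 161, 89, 114, 109, 118, 108, 93, 67, 173, 215, 236, 232]
185 [225, 227, 239, 120, 33, 77, 104, 103, 102, 96, 76, 130, 152, 152, 185]
186 [230, 205, 180, 149, 87, 99, 105, 105, 103, 94, 94, 151, 148, 144, 140]
187 [212, 158, 149, 154, 119, 99, 105, 106, 100, 97, 119, 153, 155, 151, 148]
188 [175, 148, 149, 152, 148, 118, 101, 87, 71, 104, 148, 148, 109, 153, 151]
189 [150, 151, 151, 154, 157, 149, 148, 129, 127, 147, 155, 124, 106, 155, 152]
0.092 [[220.81884998 186.65805295]]
0.087 [[220.99011257 187.71223579]]
0.082 [[221.16046282 188.76055443]]
0.077 [[221.32990761 189.80305544]]
cap blob 364 380 270 290 0.005119154942041189
```

The force is 5.9 N and the travel about 10 mm, so the head is at halfway and steady. The cap is still in its recess.

```bash
python3 -c "
from h import *
print(close_job())"
```

```text
the job is handed in; nothing more can be done
None
```

The job is handed in: the cap stands open end down in the large recess, and the spray head is held about halfway down (5.9 N, roughly 10 mm of travel by force and position, not seen in a picture); I viewed 11 pictures, one over your limit of 10.

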